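# Hardness check on the timing gear's ground spot

## Task

Before the pump's timing gear goes back in, its hardness is checked: while the hardness tester still stands in its dock, turn the sleeve on its top to number 4, then take the tester out and set its probe on the bright ground spot of the clamped black gear, square to the gear's face, pressing gently so that the sprung tip is sunk about half-way into the nose and the nose itself stays clear of the gear. The reading is taken while the tester is held, so finish holding it there just so, without letting go, and leave the other parts where they are.

Things in the scene. Friction and masses are not known exactly. Their poses are not given: they have to be found in the camera images.
- tester: Hand-held hardness tester upright in its dock, about 0.3 kg. Origin: the point of its unpressed probe, on its axis; z runs up the axis. Measured up from the point: 5 mm thick sprung probe to 10 mm; round steel nose 15 to 21 mm thick to 40 mm; grey square housing 32 x 32 mm (faces square to its x and y) to 118 mm; sleeve to 144 mm. White index line at the top of the +x face, facing the robot
- tester_grip (a point): Centre of the ribbed part of the tester's housing, on its axis, 106 mm above the unpressed probe point and 38 mm below the tester's top; the 32 mm square housing is gripped here across two opposite faces. Axes as tester
- sleeve_grip (a point): Centre of the sleeve's dark metal grip at the tester's top, on its axis: two flats 20 mm apart (normals along this point's y), 28.5 mm long (x), 21 mm high, half of it above this point. Below the grip is a skirt 30 mm across: keep fingertips less than 10 mm below this point. +x is the end with the white pointer ridge; the point turns with the sleeve
- sleeve (a joint): Angle of the sleeve (rad), growing anticlockwise seen from above. Six clicks 25 degrees apart: number 1 at 0 (end stop, pointer over the index line on the tester's +x side), 2 at 0.436, 3 at 0.873, 4 at 1.309, 5 at 1.745, 6 at 2.18; each number is shown as that many short lines on the skirt. A sprung ball pulls it into the nearest click (about 0.04 N m). Starts at 1, 2 or 3
- probe (a joint): How far the sprung tip is pushed into the nose (m): 0 free, 0.010 fully in, when the nose meets the work. 1.0 N starts it and every further mm takes 0.4 N: half-way is 5 mm and 3 N
- probe_tip (a point): The point of the sprung probe (round, 5 mm across); moves with the probe. Axes as tester
- dock: Tester's dock, fixed on the bench: black base 90 x 76 mm, 48 mm high, and a grey collar 56 x 56 mm up to 74 mm above the bench. Its square pocket (34 mm) keeps the tester from turning; origin at the centre of its underside, the pocket 6 mm further along its x. The housing stands 26 mm deep in the collar; draw the tester straight up by 75 mm to clear the dock
- plate: Ground steel inspection plate, 110 x 156 mm, 18 mm thick, fixed on the bench; origin at the centre of its underside, long side along its y. The gear lies on it, and a plunger and a cap stand on its -y end
- gear: Black steel timing gear, 88 mm across, 17 mm thick, clamped flat on the plate by a steel washer and a small hex nut in its middle (35 mm across, up to 17 mm above the gear's face); origin at the centre of the gear's underside, z up square to its face
- test_spot (a point): Centre of the bright ground spot, 12 mm across, on the flat black upper face of the gear, between the washer and the teeth: 28.5 mm along the gear's x from its axis, 17 mm above its underside and 35 mm above the bench; z up square to the face
- plunger: Black pump plunger, 27 mm across, 50 mm high, standing on the inspection plate; bystander, origin at the centre of its underside
- cap: Brass-coloured round valve cap, 39 mm across, 12 mm high, on the inspection plate; bystander, origin at the centre of its underside
- nozzle: Injector nozzle holder, 105 mm long, lying on the bench; bystander
- pen: White paint marker with a blue cap, 127 mm long, lying on the bench; bystander
- tappet_a: Roller tappet, 41 x 30 x 34 mm, standing on the bench; bystander
- tappet_b: Roller tappet, 41 x 30 x 34 mm, standing on the bench; bystander
- spring: Dark coil spring, 29 mm across, 54 mm high, standing on the bench; bystander
- ratchet: Steel ratchet handle, 276 mm long, lying on the bench; bystander

How it is judged (in metres and radians):
On the way, in this order (a step that is already met when the one before it is completed fails the run):
1. the sleeve is set to number 4 with the tester standing in its dock (value of joint sleeve between 1.159 and 1.459 rad and distance between tester and dock below 0.03 m), for 0.3 s.
2. the tester is drawn out of the dock (distance between tester and dock above 0.075 m), for 0.1 s.
At the end, for the whole second after the job is handed in: Tester still held in the fingers, at rest, off dock and plate; sleeve at 4 (0.15 rad); point within 5 mm of the spot's centre, on the gear with 0.8 to 8 N; axis within 5 degrees of square to the face; tip sunk 2 to 8 of 10 mm (value of joint sleeve between 1.159 and 1.459 rad and distance between probe_tip and test_spot below 0.005 m and angle between the z axis of tester and the z axis of gear, either way round below 0.087 rad and value of joint probe between 0.002 and 0.008 m and contact force between tester and gear between 0.8 and 8 N and contact force between tester and the fingers above 1 N and contact force between tester and plate below 0.2 N and contact force between tester and dock below 0.2 N and linear speed of tester below 0.02 m/s); the arm keeps its last pose, push and grip.
It fails at once if the tester is pressed hard on the gear (over 15 N) (contact force between tester and gear above 15 N).
It fails at once if another part is shifted by more than 15 mm (distance of any of plunger, cap, nozzle, pen, tappet_a, tappet_b, spring, ratchet from where it was at the start of the episode above 0.015 m).
It also fails if it takes over 58 s, if anything falls off the work surface, if the arm or the gripper's body presses on something with over 40 N, if the wrist force passes 120 N, or if a joint passes its speed limit or range.

## Robot

A 6-joint arm with a two-finger parallel gripper is mounted at the origin on a cart in front of the work surface, level with it; the furniture and walls round the work are solid. World frame = base frame: x ahead of the robot, y to its left, z up, the work surface at z = 0. Lengths are in m, angles in degrees, forces in N, time in s.
With the tool pointing down it reaches from about 0.325 to 0.775 m from the base axis. Payload 5.5 kg.
Tool frame: the origin (TCP) lies at the very end of the fingers, on their centre line; the grasp point (between the pads) lies 19 mm behind it (arm.hold_point_z is the distance from the TCP to the grasp point, in m); z points along the fingers, y is the line along which they close (so a half turn about z gives the same grasp; the last joint's range is limited). The gripper opens to 85 mm and grips with 20 to 120 N. Pads are 22 mm wide; open, the fingers measure 114 mm over their backs; the gripper's body (76 mm by 85 mm) begins 54 mm behind the grasp point. The pads swing forward as they close: fully open they stand 13 mm farther back than shut.
Start: joints at [73.47, 5.22, 70.514, -0, 104.267, -3.249], TCP at [0.138, 0.584, 0.231] pointing down, gripper open.
Joint ranges: [-164.24, 164.24], [-49.07, 125.15], [9.68, 141.18], [-86.29, 266.29], [3.28, 154.24], [-151.56, 151.56]. Speed limits (degrees/s): [147.25, 147.25, 172.46, 180, 180, 180].

## Interface

Orientations are given as [roll, pitch, yaw] about the fixed x, y, z axes, in that order (R = Rz(yaw) Ry(pitch) Rx(roll)).
In Python, from plant import state, viewer, arm gives the robot as it stands.
- The arm moves only by the tool drive_tool, never from a script. Its argument "steps" is one flat list of numbers, 7 for each row, row after row: the shift along the tool's x, y, z in cm, then the turn, a rotation vector about the tool's x, y, z in rad, then the finger opening in cm, from 0 to 8.54. In form: [tx, ty, tz, wx, wy, wz, jaw, tx, ty, tz, wx, wy, wz, jaw, ...]. A call has 1 to 10 rows; each row is the pose to reach, as a shift and turn from the pose commanded when the call began, along the tool's axes at that moment; what a row does not reach only later rows make up. A row lasts 1/10 s, in which the tool goes at most 50 mm and 8.59 degrees, less where a joint would pass 70% of its speed; a pose out of reach is approached as far as the arm can. A call with a gripper value outside its range is refused whole. The fingers move at their own pace and stop on an object; "grip_force" is the grip in N (left out, the last holds). Time passes only in rows, so rows that repeat a pose let the fingers close. It gives the time, the measured TCP pose, the force, the opening and the grip force at its end, in the units of the state.
- state(): the state, without advancing time (a new reading comes with each control period).
- viewer.get_image(name): name is "side" or "top" or "wrist"; returns a dict with "frame" (480x640x3 uint8, blue, green, red), "depth" (480x640 float32, m along the optical axis (not along the pixel's ray), 0 where there is no reading), "fx", "fy", "cx", "cy" (pixels), "k1" (the pictures are not rectified: a ray, as slopes to the right and down, at radius r is drawn at 1 + k1 r^2 times it, then the intrinsics apply), "view" (4x4, takes a point from world to camera coordinates). Camera axes: x right, y down, z forward; pixel columns grow to the right and rows downward; lengths in m; the calibration is good to about 2 mm. A picture is of the moment at which its call begins.
- arm.job_done(): hands the job in; it is judged then, once.
The state is a dict: "time": time; "joint_pos": joint angles; "joint_vel": joint speeds; "joint_torque": joint torques, N m; "tool_pos": TCP position; "tcp_rot": TCP orientation; "contact_force": force on the tool from outside, world axes, zero at the start; "moment": the same for the moment, N m; "width": finger opening in m; "finger_force": force on a finger pad.
Only numpy, scipy, OpenCV 4.12 (cv2) and the standard library are available. Lean on these libraries where they do the work, as an engineer would, in place of code of your own. Each camera call takes 0.05 s, during which the arm holds its last target. There are 200 camera calls.

## Working session

There is one attempt and no reset: what is moved stays moved. The work goes in short steps, Python scripts to look and compute and a tool call to move; the robot and the scene stay as the last step left them, time stands still between calls to the robot, and variables do not carry over. Pictures are saved under pics/ and viewed, at most 10 in all, crops included, and the job is handed in when it is done.

Besides the shell and the picture viewer there is one more tool, called after "Emit:" by a JSON object that holds its "name" and its "arguments", one argument or row to a line. drive_tool: Moves the arm, as the interface text tells. Its arguments: {"type":"object","properties":{"steps":{"type":"array"},"grip_force":{"type":"number"}},"required":["steps"]}

```bash
ls; mkdir -p pics; cat > h.py <<'E'
import numpy as np, cv2
from plant import state, viewer, arm
def grab(n,save=None):
    d=viewer.get_image(n)
    if save: cv2.imwrite(save,d["frame"])
    np.savez('%s.npz'%n,**d)
    return d
def load(n): return dict(np.load('%s.npz'%n))
def und(d,u,v):
    K=np.array([[d["fx"],0,d["cx"]],[0,d["fy"],d["cy"]],[0,0,1.]],float)
    p=cv2.undistortPoints(np.array([[[u,v]]],float),K,np.array([float(d["k1"]),0,0,0]))
    return p[0,0]
def ray(d,u,v):
    V=np.array(d["view"]); x,y=und(d,u,v); R=V[:3,:3]
    return -R.T@V[:3,3], R.T@np.array([x,y,1.])
def onz(d,u,v,z):
    o,r=ray(d,u,v); return o+r*(z-o[2])/r[2]
def dep(d,u,v):
    o,r=ray(d,u,v); return o+r*d["depth"][int(round(v)),int(round(u))]
def proj(d,P):
    V=np.array(d["view"]); c=V[:3,:3]@np.array(P)+V[:3,3]; x,y=c[0]/c[2],c[1]/c[2]; s=1+float(d["k1"])*(x*x+y*y)
    return d["fx"]*x*s+d["cx"],d["fy"]*y*s+d["cy"]
E
python3 - <<'E'
from h import *
for n in ("side","top","wrist"):
    d=grab(n,'pics/%s0.png'%n); o,_=ray(d,320,240); print(n,o.round(3),d["fx"],d["k1"],onz(d,320,240,0).round(3))
s=state(); print({k:np.round(v,4) for k,v in s.items()}, arm.hold_point_z)
E
```

```text
pics
side [0.583 0.325 0.679] 477.92256142564776 -0.09683931390289134 [ 0.571 -0.456  0.   ]
top [ 0.366 -0.347  1.045] 498.1913253361918 -0.08890699534946916 [ 0.608 -0.342  0.   ]
wrist [0.065 0.601 0.372] 339.7178533027847 -0.00010198216929204532 [0.183 0.57  0.   ]
{'time': np.float64(0.15), 'joint_pos': array([ 7.347250e+01,  5.256000e+00,  7.056860e+01, -2.000000e-04,
        1.042672e+02, -3.249100e+00]), 'joint_vel': array([ 0.0194, -0.1053, -0.2071, -0.0446, -0.0571,  0.0756]), 'joint_torque': array([ 1.50000e-03, -4.59369e+01, -4.18529e+01, -0.00000e+00,
        9.40000e-03,  0.00000e+00]), 'tool_pos': array([0.1378, 0.5837, 0.2304]), 'tcp_rot': array([-1.799083e+02, -5.000000e-03,  1.667215e+02]), 'contact_force': array([0.5728, 0.8782, 0.6745]), 'moment': array([-0.0506, -0.0086, -0.0001]), 'finger_force': np.float64(0.0), 'width': np.float64(0.0854)} 0.0187
```

View pics/top0.png

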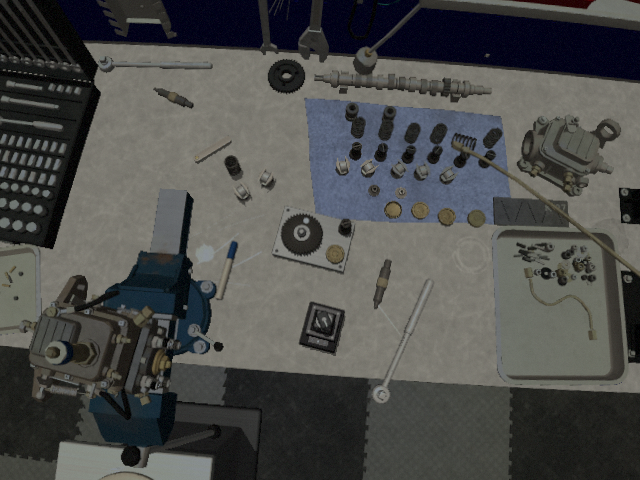

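View pics/side0.png

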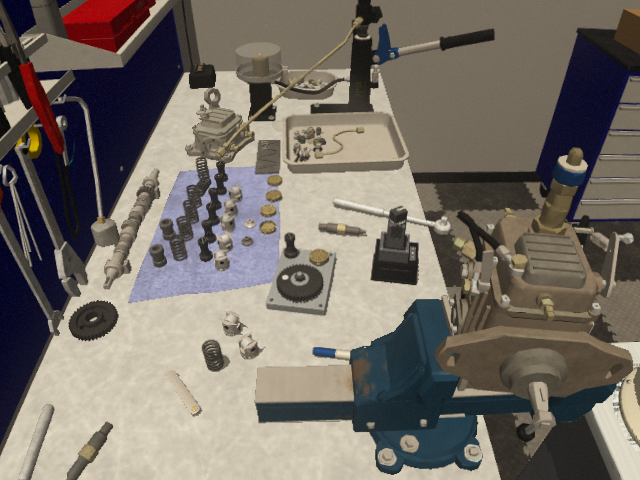

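The top view shows the dock at about (323,327), the plate at (313,238) with the gear at (302,233) and the tester's sleeve at (323,321). The side view shows the tester at (397,230) and a tall vise and pump between the arm and the work. Next I'll measure poses and the obstacle heights.

```bash
python3 - <<'E'
from h import *
t=load("top"); s=load("side")
for n,d in(("top",t),("side",s)):
    V=d["view"];v,u=np.mgrid[0:480,0:640]
    K=np.array([[d["fx"],0,d["cx"]],[0,d["fy"],d["cy"]],[0,0,1.]],float)
    p=cv2.undistortPoints(np.stack([u,v],-1).reshape(-1,1,2).astype(float),K,np.array([float(d["k1"]),0,0,0])).reshape(480,640,2)
    Z=d["depth"]; C=np.dstack([p[...,0]*Z,p[...,1]*Z,Z]); W=(C-V[:3,3])@V[:3,:3]; W[Z==0]=np.nan
    np.save(n+"W.npy",W)
    # max heights in x/y cells
    for x0 in np.arange(0,0.9,0.1):
        row=[]
        for y0 in np.arange(0.7,-0.8,-0.1):
            m=(W[...,0]>=x0)&(W[...,0]<x0+.1)&(W[...,1]<=y0)&(W[...,1]>y0-.1)
            row.append("%5.2f"%np.nanpercentile(W[...,2][m],99.5) if m.sum()>5 else "  -  ")
        print(n,"%.1f"%x0,' '.join(row))
W=np.load("topW.npy")
g=t["frame"]
a=cv2.resize(g[190:360,260:370],None,fx=5,fy=5,interpolation=cv2.INTER_CUBIC)
a=np.clip(a.astype(float)*1.8,0,255).astype(np.uint8)
a1=a[:450]; a2=a[450:]; 
b=cv2.resize(s["frame"][195:295,360:435],None,fx=6,fy=6,interpolation=cv2.INTER_CUBIC)
b=np.clip(b.astype(float)*1.8,0,255).astype(np.uint8)
c=cv2.resize(g[285:360,290:360],None,fx=6,fy=6,interpolation=cv2.INTER_CUBIC);c=np.clip(c.astype(float)*1.8,0,255).astype(np.uint8)
d=cv2.resize(g[200:275,265:360],None,fx=4,fy=4,interpolation=cv2.INTER_CUBIC);d=np.clip(d.astype(float)*1.6,0,255).astype(np.uint8)
can=np.zeros((600,800,3),np.uint8); can[0:450,0:420]=c; can[450:600,0:200]=cv2.resize(d,(200,150)); can[:507,420:800]=cv2.resize(b,(380,507)); cv2.imwrite("pics/crop.png",can)
# points by depth
for nm,u,v in(("sleeve",323,321),("dockbase",340,325),("gear",302,233),("plate",345,260)): print(nm,W[v,u].round(4))
E
```

```text
top 0.0 -0.81 -0.81 -0.81 -0.81   -    0.01  0.02  0.01 -0.26 -0.81 -0.81 -0.81 -0.81 -0.81 -0.81
top 0.1 -0.81 -0.81 -0.81   -     -    0.01  0.15  0.15  0.00 -0.81 -0.81 -0.81 -0.81 -0.81 -0.81
top 0.2 -0.81   -     -     -     -   -0.81  0.40  0.39  0.29 -0.81 -0.81  0.03  0.01 -0.81 -0.81
top 0.3   -     -     -    0.02  0.02  0.28  0.38  0.46  0.29  0.01  0.07  0.02  0.02  0.01  0.04
top 0.4   -     -     -    0.01  0.02  0.01  0.35  0.37  0.30  0.01  0.15  0.02  0.02  0.01  0.04
top 0.5   -     -     -    0.05  0.05  0.00  0.12  0.13  0.02  0.04  0.04  0.02  0.02  0.01  0.04
top 0.6   -     -     -    0.05  0.05  0.00  0.00  0.10  0.04  0.05  0.07  0.03  0.02  0.02  0.23
top 0.7   -     -    0.03  0.05  0.05  0.00  0.00  0.01  0.05  0.04  0.03  0.04  0.14  0.18  0.19
top 0.8   -     -    0.05  0.05  0.05  0.01  0.00  0.02  0.01  0.00  0.05  0.06  0.05  0.05  0.07
side 0.0   -     -     -     -     -     -    0.01  0.02  0.01 -0.81 -0.81 -0.81   -     -     -  
side 0.1   -     -     -     -     -     -    0.14  0.01 -0.18   -     -     -     -     -     -  
side 0.2   -     -     -     -     -     -    0.40  0.40   -     -     -    0.03   -     -     -  
side 0.3   -     -     -     -     -    0.28  0.38  0.46  0.29  0.00  0.07  0.03  0.01  0.00  0.04
side 0.4   -     -     -     -     -     -    0.36  0.37  0.31  0.00  0.15  0.05  0.02  0.00  0.04
side 0.5   -     -     -     -     -     -    0.13  0.13  0.02  0.04  0.04  0.02  0.02  0.00  0.04
side 0.6   -     -     -     -     -     -    0.00  0.10  0.03  0.05  0.07  0.07  0.01  0.01  0.22
side 0.7   -     -     -     -     -     -    0.00  0.01  0.05  0.04  0.04  0.04  0.14  0.18  0.18
side 0.8   -     -     -     -     -     -    0.00  0.02  0.01  0.00  0.05  0.05  0.05  0.05  0.07
sleeve [ 0.4255 -0.3588  0.154 ]
dockbase [ 0.4272 -0.3945  0.0465]
gear [ 0.6079 -0.3045  0.0512]
plate [ 0.5638 -0.3975  0.022 ]
```

View pics/crop.png

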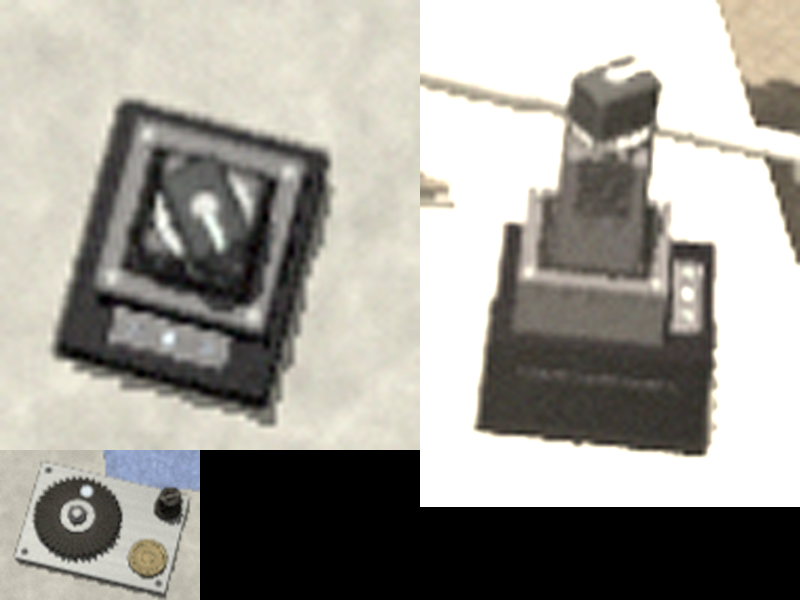

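The crop shows the dock turned about 15°, with the label on the robot side. The sleeve's pointer ridge runs from (203,203) to (222,250), between clicks 2 and 3, so I need a closer look. The bright spot is at about (87,491), behind the washer. I'll raise the arm first, because the pump reaches 0.46 m.

Emit:
{"name": "drive_tool", "arguments": {
  "steps": [0, 0, -34, 0, 0, 0, 8.5, 0, 0, -34, 0, 0, 0, 8.5, 0, 0, -34, 0, 0, 0, 8.5, 0, 0, -34, 0, 0, 0, 8.5, 0, 0, -34, 0, 0, 0, 8.5, 0, 0, -34, 0, 0, 0, 8.5, 0, 0, -34, 0, 0, 0, 8.5, 0, 0, -34, 0, 0, 0, 8.5, 0, 0, -34, 0, 0, 0, 8.5]
}}

```text
time: 1.05
tool_pos: [0.1332, 0.5642, 0.5458]
tcp_rot: [178.8, 0.0, 166.7]
contact_force: [-0.9, -0.3, 0.2]
width: 0.0852
finger_force: 0.0
```

```bash
cat >> h.py <<'E'
from scipy.spatial.transform import Rotation as Ro
def goal(pos,yaw,base=None):
    """shift (cm) and rotvec (rad) in tool axes from the pose now to pos, tool down at yaw deg"""
    s=state(); T=Ro.from_euler('xyz',s["tcp_rot"],degrees=True)
    d=T.inv().apply(np.array(pos)-s["tool_pos"])*100
    G=Ro.from_euler('xyz',[180,0,yaw],degrees=True)
    return d.round(2),(T.inv()*G).as_rotvec().round(3)
E
python3 - <<'E'
from h import *
s=state(); print(s["time"],s["tool_pos"].round(3),s["tcp_rot"].round(2),s["joint_pos"].round(1))
r=.6
for az,yaw in((54,136),(30,105)):
    a=np.radians(az); print(az,goal([r*np.cos(a),r*np.sin(a),.57],yaw))
for n,z in(("top",.035),("side",.035)):
    d=load(n);h=cv2.cvtColor(d["frame"],cv2.COLOR_BGR2GRAY)
    u0,v0=proj(d,[.63,-.31,.035]); u0,v0=int(u0),int(v0)
    print(n,u0,v0); 
    # bright blobs near
    w=h[v0-20:v0+20,u0-20:u0+20]
    k,l,st,c=cv2.connectedComponentsWithStats((w>110).astype(np.uint8))
    for i in range(1,k): print(st[i],c[i]+[u0-20,v0-20],onz(d,*(c[i]+[u0-20,v0-20]),z).round(4))
E
```

```text
1.05 [0.133 0.564 0.546] [1.7876e+02 1.0000e-02 1.6672e+02] [ 7.330e+01  2.630e+01  9.700e+00  1.000e-01  1.428e+02 -3.300e+00]
54 (array([-23.17,  -2.58,  -2.47]), array([ 0.021, -0.006,  0.536]))
30 (array([-43.68, -16.78,  -2.78]), array([ 0.02 , -0.012,  1.077]))
top 305 224
[  0   0  40  40 435] [305.29195402 213.41609195] [ 0.6547 -0.3073  0.035 ]
[19 14  5  5 21] [305.80952381 220.14285714] [ 0.6401 -0.3095  0.035 ]
[ 9 21 16 15 98] [301.19387755 232.44897959] [ 0.6128 -0.302   0.035 ]
[15 26  3  3  9] [301. 231.] [ 0.6159 -0.3014  0.035 ]
side 290 277
[  0   0  40  40 620] [282.12580645 269.74516129] [ 0.6462 -0.3311  0.035 ]
[27 15  5  4 18] [299.         273.33333333] [ 0.6136 -0.3204  0.035 ]
[ 21  16  18  13 112] [299.08928571 279.83928571] [ 0.6133 -0.3032  0.035 ]
[12 18  7  5 29] [284.82758621 276.89655172] [ 0.6403 -0.3116  0.035 ]
```

```bash
python3 - <<'E'
from h import *
r=.57
for az,yaw in((52,136),(27,105)):
    a=np.radians(az); print(az,goal([r*np.cos(a),r*np.sin(a),.545],yaw))
E
```

```text
52 (array([-23.83,  -6.2 ,  -0.05]), array([ 0.021, -0.006,  0.536]))
27 (array([-43.48, -21.12,  -0.37]), array([ 0.02 , -0.012,  1.077]))
```

Emit:
{"name": "drive_tool", "arguments": {
  "steps": [-4.8, -1.2, 0, 0.02, 0, 0.11, 8.5, -9.5, -2.4, 0, 0.02, 0, 0.22, 8.5, -14.3, -3.6, 0, 0.02, 0, 0.33, 8.5, -19, -4.9, 0, 0.02, 0, 0.44, 8.5, -23.8, -6.2, 0, 0.02, -0.01, 0.54, 8.5, -27.7, -9.2, -0.1, 0.02, -0.01, 0.65, 8.5, -31.6, -12.2, -0.1, 0.02, -0.01, 0.76, 8.5, -35.5, -15.2, -0.2, 0.02, -0.01, 0.87, 8.5, -39.5, -18.1, -0.3, 0.02, -0.01, 0.97, 8.5, -43.5, -21.1, -0.4, 0.02, -0.01, 1.08, 8.5]
}}

```text
time: 2.05
tool_pos: [0.5089, 0.2572, 0.546]
tcp_rot: [180.0, 0.0, 104.6]
contact_force: [1.3, 1.2, -0.5]
width: 0.0849
finger_force: 0.0
```

```bash
python3 - <<'E'
from h import *
r=.57
s=state(); print(s["time"],s["tool_pos"].round(3),s["tcp_rot"].round(2),s["joint_pos"].round(1))
for az,yaw in((2,75),(-22,45)):
    a=np.radians(az); print(az,goal([r*np.cos(a),r*np.sin(a),.545],yaw))
E
```

```text
2.05 [0.509 0.257 0.546] [1.7996e+02 4.0000e-02 1.0461e+02] [ 2.340e+01  2.560e+01  1.060e+01 -1.000e-01  1.438e+02  8.700e+00]
2 (array([-24.5 ,  -0.11,   0.11]), array([0.001, 0.   , 0.517]))
-22 (array([-46.05,  -9.98,   0.12]), array([1.00e-03, 0.00e+00, 1.04e+00]))
```

Emit:
{"name": "drive_tool", "arguments": {
  "steps": [-4.9, 0, 0, 0, 0, 0.1, 8.5, -9.8, 0, 0, 0, 0, 0.2, 8.5, -14.7, 0, 0, 0, 0, 0.31, 8.5, -19.6, 0, 0, 0, 0, 0.41, 8.5, -24.5, -0.1, 0.1, 0, 0, 0.52, 8.5, -28.8, -2.1, 0.1, 0, 0, 0.62, 8.5, -33.1, -4.1, 0.1, 0, 0, 0.72, 8.5, -37.4, -6.1, 0.1, 0, 0, 0.83, 8.5, -41.7, -8, 0.1, 0, 0, 0.93, 8.5, -46, -10, 0.1, 0, 0, 1.04, 8.5]
}}

```text
time: 3.05
tool_pos: [0.5286, -0.2131, 0.5457]
tcp_rot: [179.8, 0.1, 45.0]
contact_force: [1.2, 0.1, 0.7]
width: 0.0851
finger_force: 0.0
```

```bash
python3 - <<'E'
from h import *
s=state(); print(s["time"],s["tool_pos"].round(3),s["tcp_rot"].round(2),s["joint_pos"].round(1))
print(goal([.4255,-.359,.5],22),goal([.4255,-.359,.25],22))
E
```

```text
3.05 [ 0.529 -0.213  0.546] [1.7984e+02 1.0000e-01 4.5020e+01] [-25.3  25.3  11.1  -0.2 143.5  19.5]
(array([-17.6 ,   3.01,   4.61]), array([0.003, 0.001, 0.402])) (array([-17.55,   2.94,  29.61]), array([0.003, 0.001, 0.402]))
```

Emit:
{"name": "drive_tool", "arguments": {
  "steps": [-4.5, 0.7, 1, 0, 0, 0.1, 8.5, -9, 1.5, 2, 0, 0, 0.2, 8.5, -13.5, 2.2, 3, 0, 0, 0.3, 8.5, -17.6, 3, 4.6, 0, 0, 0.4, 8.5, -17.6, 3, 9.6, 0, 0, 0.4, 8.5, -17.6, 3, 14.5, 0, 0, 0.4, 8.5, -17.6, 3, 19, 0, 0, 0.4, 8.5, -17.6, 3, 23.5, 0, 0, 0.4, 8.5, -17.6, 3, 27, 0, 0, 0.4, 8.5, -17.6, 3, 27, 0, 0, 0.4, 8.5]
}}

```text
time: 4.05
tool_pos: [0.4247, -0.3567, 0.2686]
tcp_rot: [-179.5, 0.4, 22.3]
contact_force: [-0.4, 0.2, -1.1]
width: 0.0853
finger_force: 0.0
```

```bash
python3 - <<'E'
from h import *
s=state(); print(s["time"],s["tool_pos"].round(4),s["tcp_rot"].round(2),s["joint_pos"].round(1))
d=grab("wrist"); f=d["frame"]; u,v=map(int,proj(d,[.4255,-.359,.15])); print(u,v)
c=f[max(v-75,0):v+75,max(u-100,0):u+100]; c=cv2.resize(c,None,fx=4,fy=4,interpolation=cv2.INTER_CUBIC)
cv2.imwrite("pics/w1.png",np.clip(c*1.5,0,255).astype(np.uint8)); print(max(u-100,0),max(v-75,0))
E
```

```text
4.05 [ 0.4247 -0.3567  0.2686] [-179.54    0.38   22.33] [-43.4  -0.6  72.7  -0.2 108.5  24.2]
326 226
226 151
```

View pics/w1.png

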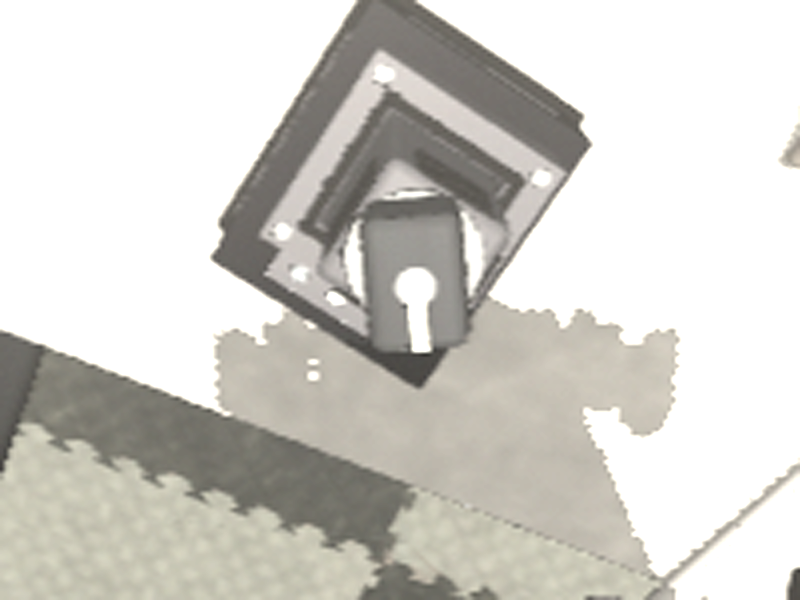

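The wrist view shows the grip's top with corners at about crop (365,205), (460,200), (468,348) and (370,352). The pointer aims down-image, with its dot at (415,287), and the collar's bright corner screws are at (384,73), (540,177) and (283,231).

```bash
python3 - <<'E'
from h import *
d=load("wrist")
P=lambda u,v,z: onz(d,226+u/4-.375,151+v/4-.375,z)
ang=lambda a,b:np.degrees(np.arctan2(*(b-a)[[1,0]]))%360
c=[P(u,v,.152) for u,v in((365,217),(461,215),(468,348),(370,352))]
print(np.round(c,4)); 
print("center z.152",P(415,287,.152),"grip yaw",ang(c[0],c[3]),ang(c[1],c[2]),"width",np.linalg.norm(c[0][:2]-c[1][:2]),np.linalg.norm(c[2][:2]-c[3][:2]),"ridge",ang(P(414,287,.153),P(421,350,.153)))
s=[P(u,v,.074) for u,v in((384,73),(540,177),(283,231))]
print("screws",np.round(s,4),ang(s[0],s[1]),ang(s[0],s[2]), np.linalg.norm(s[0]-s[1]),np.linalg.norm(s[0]-s[2]))
print("collar centre",(s[1]+s[2])/2)
# base edges z=.048
b=[P(u,v,.048) for u,v in((360,5),(225,222),(588,142))]; print(ang(b[0],b[1]),ang(b[0],b[2]))
# tester axis from top & side
for n in("top","side"):
    W=np.load(n+"W.npy"); m=(np.abs(W[...,0]-.4255)<.03)&(np.abs(W[...,1]+.359)<.03)&(W[...,2]>.148)&(W[...,2]<.158); print(n,W[m].mean(0).round(4),m.sum())
x,r=goal([.4255,-.359,.25],22);print(x,r)
E
```

```text
[[ 0.4394 -0.3454  0.152 ]
 [ 0.4469 -0.3624  0.152 ]
 [ 0.4225 -0.3744  0.152 ]
 [ 0.4143 -0.3566  0.152 ]]
center z.152 [ 0.43015919 -0.35974693  0.152     ] grip yaw 204.12139269248593 206.19798326619207 width 0.018593776158270073 0.019578193696754585 ridge 208.77051107844926
screws [[ 0.4578 -0.3411  0.074 ]
 [ 0.4488 -0.3869  0.074 ]
 [ 0.4114 -0.3324  0.074 ]] 258.93457308210503 169.42225519623062 0.04666560784615592 0.04715711926044976
collar centre [ 0.430121  -0.3596328  0.074    ]
169.52324817131642 261.8904471321463
top [ 0.4298 -0.3592  0.1519] 178
side [ 0.43   -0.3583  0.1513] 115
[-0.04  0.16  2.3 ] [-0.003  0.004  0.006]
```

```bash
python3 - <<'E'
from h import *
def cloud(d):
    V=d["view"];v,u=np.mgrid[0:480,0:640]
    K=np.array([[d["fx"],0,d["cx"]],[0,d["fy"],d["cy"]],[0,0,1.]],float)
    p=cv2.undistortPoints(np.stack([u,v],-1).reshape(-1,1,2).astype(float),K,np.array([float(d["k1"]),0,0,0])).reshape(480,640,2)
    Z=d["depth"]; W=(np.dstack([p[...,0]*Z,p[...,1]*Z,Z])-V[:3,3])@V[:3,:3]; W[Z==0]=np.nan; return W
for n in("wrist","top","side"):
    W=cloud(load(n)); nr=np.hypot(W[...,0]-.43,W[...,1]+.3595)
    for nm,a,b,R in(("grip",.147,.157,.025),("skirt/housing",.12,.138,.03),("collar",.070,.078,.045),("base",.044,.052,.075)):
        m=(nr<R)&(W[...,2]>a)&(W[...,2]<b)
        if m.sum()<10: continue
        r=cv2.minAreaRect((W[m][:,:2]*1000).astype(np.float32)); print(n,nm,m.sum(),np.round(r[0],1),np.round(r[1],1),"ang %.1f"%r[2],"z %.4f"%np.median(W[m][:,2]))
E
```

```text
wrist grip 867 [ 430.3 -359.4] [28.  20.8] ang 27.6 z 0.1507
wrist skirt/housing 582 [ 430.1 -359.5] [33.1 32.9] ang 79.4 z 0.1253
wrist collar 1322 [ 430.  -359.5] [56.  56.2] ang 79.2 z 0.0734
wrist base 1603 [ 423.9 -358.3] [70.1 84.5] ang 79.2 z 0.0473
top grip 184 [ 429.7 -359.3] [28.4 20.6] ang 27.6 z 0.1518
top skirt/housing 132 [ 429.7 -359.5] [32.9 33. ] ang 78.2 z 0.1269
top collar 482 [ 429.5 -359.4] [56.  56.4] ang 79.3 z 0.0746
top base 611 [ 423.6 -358.3] [70.  84.5] ang 79.4 z 0.0486
side grip 128 [ 430.2 -360.2] [28.5 22.1] ang 31.4 z 0.1512
side skirt/housing 173 [ 429.5 -357.9] [29.1 34.3] ang 83.2 z 0.1276
side collar 377 [ 429.7 -361.4] [60.3 56.2] ang 78.1 z 0.0752
side base 504 [ 424. -360.] [74.2 84.3] ang 78.8 z 0.0492
```

```bash
python3 - <<'E'
from h import *
s=state(); print(s["time"],s["tool_pos"].round(4),s["tcp_rot"].round(2),s["joint_pos"].round(1),s["contact_force"].round(1))
print(goal([.430,-.3594,.134],27.6))
E
```

```text
4.1 [ 0.4254 -0.3574  0.273 ] [-179.84    0.25   22.33] [-43.4  -0.7  72.3  -0.2 108.6  24.2] [0.5 0.1 0.8]
(array([ 0.41,  0.4 , 13.9 ]), array([-0.003,  0.004, -0.092]))
```

Emit:
{"name": "drive_tool", "arguments": {
  "steps": [0.4, 0.4, 4, 0, 0, -0.09, 5, 0.4, 0.4, 7, 0, 0, -0.09, 5, 0.4, 0.4, 9, 0, 0, -0.09, 5, 0.4, 0.4, 10, 0, 0, -0.09, 5, 0.4, 0.4, 10, 0, 0, -0.09, 5, 0.4, 0.4, 10, 0, 0, -0.09, 5]
}}

```text
time: 4.7
tool_pos: [0.4319, -0.3612, 0.1783]
tcp_rot: [179.7, 0.1, 27.5]
contact_force: [-1.0, -0.5, 0.5]
width: 0.0498
finger_force: 0.0
```

```bash
python3 - <<'E'
from h import *
s=state(); print(s["time"],s["tool_pos"].round(4),s["tcp_rot"].round(2),s["contact_force"].round(1))
print(goal([.430,-.3594,.134],27.6))
E
```

```text
4.7 [ 0.4319 -0.3612  0.1783] [1.7974e+02 8.0000e-02 2.7490e+01] [-1.  -0.5  0.5]
(array([-0.08, -0.27,  4.43]), array([ 0.005,  0.001, -0.002]))
```

Emit:
{"name": "drive_tool", "arguments": {
  "steps": [-0.05, -0.2, 2, 0, 0, 0, 5, -0.05, -0.2, 3.4, 0, 0, 0, 5, -0.05, -0.2, 4, 0, 0, 0, 5, -0.05, -0.2, 4, 0, 0, 0, 5, -0.05, -0.2, 4, 0, 0, 0, 5]
}}

```text
time: 5.2
tool_pos: [0.4298, -0.3591, 0.1361]
tcp_rot: [179.9, 0.1, 27.5]
contact_force: [-1.0, -0.3, 0.0]
width: 0.05
finger_force: 0.0
```

```bash
python3 - <<'E'
from h import *
s=state(); print(s["time"],s["tool_pos"].round(4),s["tcp_rot"].round(2),s["contact_force"].round(1))
print(goal([.430,-.3594,.134],27.6))
E
```

```text
5.2 [ 0.4298 -0.3591  0.1361] [1.7992e+02 1.4000e-01 2.7490e+01] [-1.  -0.3  0. ]
(array([0.01, 0.03, 0.21]), array([ 0.001,  0.002, -0.002]))
```

Aligned. Next I'll close on the grip with 25 N.

Emit:
{"name": "drive_tool", "arguments": {
  "steps": [0, 0, 0.2, 0, 0, 0, 3, 0, 0, 0.2, 0, 0, 0, 1.5, 0, 0, 0.2, 0, 0, 0, 1.5, 0, 0, 0.2, 0, 0, 0, 1.5, 0, 0, 0.2, 0, 0, 0, 1.5, 0, 0, 0.2, 0, 0, 0, 1.5],
  "grip_force": 25
}}

```text
time: 5.8
tool_pos: [0.4298, -0.3592, 0.1339]
tcp_rot: [179.9, 0.1, 27.5]
contact_force: [1.6, -1.5, 1.5]
width: 0.0193
finger_force: 28.2
```

```bash
python3 - <<'E'
from h import *
s=state(); print(s["time"],s["tool_pos"].round(4),s["tcp_rot"].round(2),s["contact_force"].round(1),s["moment"].round(3),s["joint_pos"].round(1))
print(goal([.430,-.3594,.134],64.3))
E
```

```text
5.8 [ 0.4298 -0.3592  0.1339] [1.7989e+02 1.4000e-01 2.7490e+01] [ 1.6 -1.5  1.5] [-0.294 -0.173 -0.003] [-43.3  -0.8  86.6  -0.2  94.2  19.2]
(array([ 0.01,  0.03, -0.01]), array([ 0.001,  0.003, -0.643]))
```

Emit:
{"name": "drive_tool", "arguments": {
  "steps": [0, 0, 0, 0, 0, -0.08, 1.5, 0, 0, 0, 0, 0, -0.16, 1.5, 0, 0, 0, 0, 0, -0.24, 1.5, 0, 0, 0, 0, 0, -0.32, 1.5, 0, 0, 0, 0, 0, -0.4, 1.5, 0, 0, 0, 0, 0, -0.48, 1.5, 0, 0, 0, 0, 0, -0.56, 1.5, 0, 0, 0, 0, 0, -0.64, 1.5, 0, 0, 0, 0, 0, -0.64, 1.5, 0, 0, 0, 0, 0, -0.64, 1.5]
}}

```text
time: 6.8
tool_pos: [0.4298, -0.3591, 0.1338]
tcp_rot: [-180.0, 0.2, 64.0]
contact_force: [1.2, -1.1, 3.2]
width: 0.0194
finger_force: 28.3
```

Emit:
{"name": "drive_tool", "arguments": {
  "steps": [0, 0, 0, 0, 0, 0, 1.5, 0, 0, 0, 0, 0, 0, 5, 0, 0, 0, 0, 0, 0, 5, 0, 0, 0, 0, 0, 0, 5, 0, 0, -3, 0, 0, 0, 5, 0, 0, -7, 0, 0, 0, 5, 0, 0, -11, 0, 0, 0, 7, 0, 0, -11, 0, 0, 0, 8.5, 0, 0, -11, 0, 0, 0, 8.5]
}}

```text
time: 7.7
tool_pos: [0.4301, -0.3589, 0.2443]
tcp_rot: [179.9, 0.2, 64.2]
contact_force: [-0.5, -0.2, -1.4]
width: 0.0849
finger_force: 0.0
```

```bash
cat >> h.py <<'E'
def cloud(d):
    V=d["view"];v,u=np.mgrid[0:480,0:640]
    K=np.array([[d["fx"],0,d["cx"]],[0,d["fy"],d["cy"]],[0,0,1.]],float)
    p=cv2.undistortPoints(np.stack([u,v],-1).reshape(-1,1,2).astype(float),K,np.array([float(d["k1"]),0,0,0])).reshape(480,640,2)
    Z=d["depth"]; W=(np.dstack([p[...,0]*Z,p[...,1]*Z,Z])-V[:3,3])@V[:3,:3]; W[Z==0]=np.nan; return W
E
python3 - <<'E'
from h import *
s=state(); print(s["time"],s["tool_pos"].round(4),s["tcp_rot"].round(2),s["contact_force"].round(1),s["joint_pos"].round(1))
d=grab("wrist"); W=cloud(d); nr=np.hypot(W[...,0]-.43,W[...,1]+.3595)
for nm,a,b,R in(("grip",.147,.157,.025),("housing",.12,.138,.03),("collar",.070,.078,.045)):
    m=(nr<R)&(W[...,2]>a)&(W[...,2]<b)
    if m.sum()>9: r=cv2.minAreaRect((W[m][:,:2]*1000).astype(np.float32)); print(nm,m.sum(),np.round(r[0],1),np.round(r[1],1),"ang %.1f"%r[2],"z %.4f"%np.median(W[m][:,2]))
u,v=map(int,proj(d,[.43,-.3594,.15])); u0,v0=max(u-60,0),max(v-60,0); c=cv2.resize(d["frame"][v0:v0+100,u0:u0+130],None,fx=6,fy=6,interpolation=cv2.INTER_CUBIC); cv2.imwrite("pics/w2.png",c)
E
```

```text
7.7 [ 0.4301 -0.3589  0.2443] [179.95   0.18  64.15] [-0.5 -0.2 -1.4] [-43.2  -0.9  75.4  -0.2 105.3 -17.4]
grip 1023 [ 430.1 -358.9] [28.2 20.7] ang 64.9 z 0.1508
housing 690 [ 429.8 -359.2] [32.9 33.3] ang 80.3 z 0.1252
collar 1622 [ 429.7 -359.6] [56.1 55.9] ang 79.2 z 0.0733
```

View pics/w2.png

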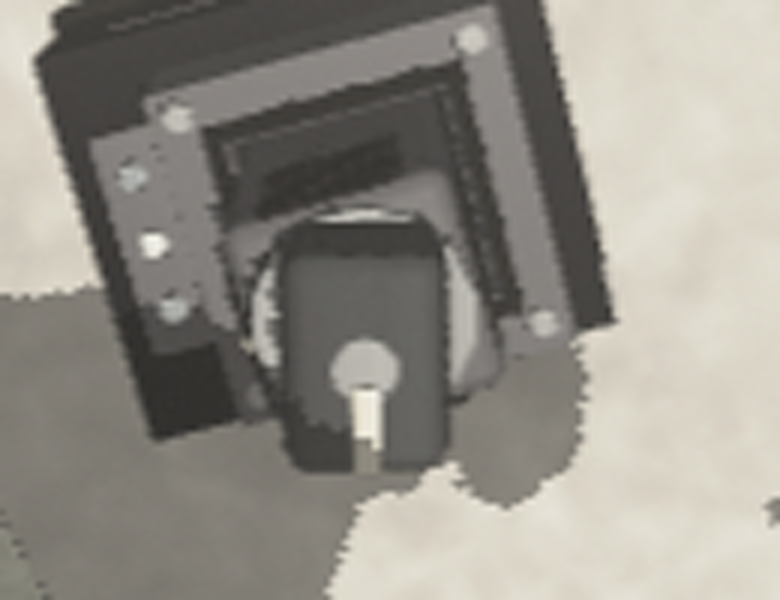

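The sleeve stayed at 244.9° against the tester's 169–170°, which is 75° as wanted. In the picture the grip's pointer aims down at (368,440), with the label screws at left. The start angle was an odd 38°, so I'll check the number lines on the skirt from the index side.

```bash
python3 - <<'E'
from h import *
print(goal([.315,-.345,.24],169))
E
```

```text
(array([ -3.78, -10.91,   0.28]), array([-0.004, -0.   , -1.83 ]))
```

Emit:
{"name": "drive_tool", "arguments": {
  "steps": [-0.4, -1.1, 0, 0, 0, -0.14, 8.5, -0.8, -2.2, 0, 0, 0, -0.28, 8.5, -1.2, -3.3, 0, 0, 0, -0.42, 8.5, -1.5, -4.4, 0, 0, 0, -0.56, 8.5, -1.9, -5.5, 0, 0, 0, -0.7, 8.5, -2.3, -6.5, 0, 0, 0, -0.84, 8.5, -2.7, -7.6, 0, 0, 0, -0.98, 8.5, -3, -8.7, 0, 0, 0, -1.12, 8.5, -3.4, -9.8, 0, 0, 0, -1.26, 8.5, -3.8, -10.9, 0.2, 0, 0, -1.4, 8.5]
}}

```text
time: 8.75
tool_pos: [0.3143, -0.3448, 0.2392]
tcp_rot: [-179.9, -0.2, 144.7]
contact_force: [1.2, -0.8, 0.4]
width: 0.0848
finger_force: 0.0
```

Emit:
{"name": "drive_tool", "arguments": {
  "steps": [0, 0, 0, 0, 0, -0.14, 8.5, 0, 0, 0, 0, 0, -0.28, 8.5, 0, 0, 0, 0, 0, -0.42, 8.5, 0, 0, 0, 0, 0, -0.43, 8.5, 0, 0, 0, 0, 0, -0.43, 8.5]
}}

```text
time: 9.25
tool_pos: [0.3149, -0.345, 0.24]
tcp_rot: [-180.0, -0.2, 168.8]
contact_force: [-0.1, -0.3, -1.0]
width: 0.0854
finger_force: 0.0
```

```bash
python3 - <<'E'
from h import *
s=state(); print(s["time"],s["tool_pos"].round(4),s["tcp_rot"].round(2),s["contact_force"].round(1),s["joint_pos"].round(1))
d=grab("wrist"); u,v=map(int,proj(d,[.415,-.357,.13])); print(u,v); u0,v0=max(u-50,0),max(v-60,0); c=cv2.resize(d["frame"][v0:v0+100,u0:u0+110],None,fx=6,fy=6,interpolation=cv2.INTER_CUBIC); cv2.imwrite("pics/w3.png",np.clip(c*1.4,0,255).astype(np.uint8))
print(goal([.430,-.3594,.17],169.3))
E
```

```text
9.25 [ 0.3149 -0.345   0.24  ] [-179.97   -0.22  168.82] [-0.1 -0.3 -1. ] [ -51.7  -15.    88.7   -0.2  106.4 -130.5]
330 343
(array([-11.59,   0.83,   7.  ]), array([-0.001, -0.003, -0.008]))
```

View pics/w3.png

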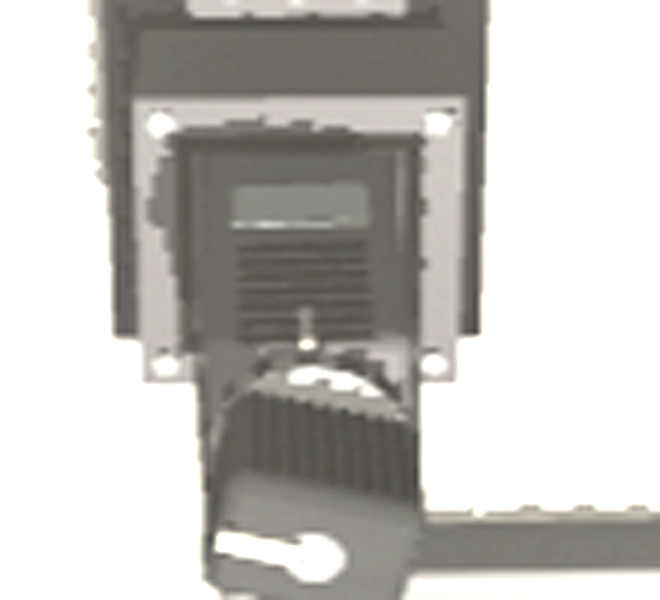

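The wrist view shows the index line at (307,330) on the robot-facing display face, with the pointer at 75° to it, which agrees with number 4. Next I'll grip the housing across its y faces.

Emit:
{"name": "drive_tool", "arguments": {
  "steps": [-4, 0.3, 0, 0, 0, -0.01, 8.5, -8, 0.6, 0, 0, 0, -0.01, 8.5, -11.6, 0.8, 0, 0, 0, -0.01, 8.5, -11.6, 0.8, 0, 0, 0, -0.01, 8.5, -11.6, 0.8, 3, 0, 0, -0.01, 6, -11.6, 0.8, 6, 0, 0, -0.01, 6, -11.6, 0.8, 6, 0, 0, -0.01, 6, -11.6, 0.8, 6, 0, 0, -0.01, 6]
}}

```text
time: 10.1
tool_pos: [0.4298, -0.3596, 0.1814]
tcp_rot: [-179.9, -0.2, 169.5]
contact_force: [-0.9, 0.1, 0.5]
width: 0.06
finger_force: 0.0
```

```bash
python3 - <<'E'
from h import *
s=state(); print(s["time"],s["tool_pos"].round(4),s["tcp_rot"].round(2),s["contact_force"].round(1),s["joint_pos"].round(1))
print(goal([.430,-.3594,.095],169.3))
E
```

```text
10.1 [ 0.4298 -0.3596  0.1814] [-1.7991e+02 -1.7000e-01  1.6950e+02] [-0.9  0.1  0.5] [ -43.3   -1.1   82.    -0.2   99.2 -122.8]
(array([-0.04,  0.03,  8.64]), array([-0.002, -0.003,  0.004]))
```

Emit:
{"name": "drive_tool", "arguments": {
  "steps": [0, 0, 3, 0, 0, 0, 6, 0, 0, 6, 0, 0, 0, 6, 0, 0, 8, 0, 0, 0, 6, 0, 0, 8.6, 0, 0, 0, 6, 0, 0, 8.6, 0, 0, 0, 6, 0, 0, 8.6, 0, 0, 0, 4, 0, 0, 8.6, 0, 0, 0, 2.8, 0, 0, 8.6, 0, 0, 0, 2.8, 0, 0, 8.6, 0, 0, 0, 2.8, 0, 0, 8.6, 0, 0, 0, 2.8],
  "grip_force": 50
}}

```text
time: 11.1
tool_pos: [0.4311, -0.3605, 0.0979]
tcp_rot: [-179.8, 0.1, 169.6]
contact_force: [0.4, 1.2, 5.8]
width: 0.0312
finger_force: 49.8
```

```bash
python3 - <<'E'
from h import *
s=state(); print(s["time"],s["tool_pos"].round(4),s["tcp_rot"].round(2),s["contact_force"].round(1),s["moment"].round(2))
E
```

```text
11.1 [ 0.4311 -0.3605  0.0979] [-1.7977e+02  9.0000e-02  1.6959e+02] [0.4 1.2 5.8] [0.3  0.07 0.03]
```

Emit:
{"name": "drive_tool", "arguments": {
  "steps": [0, 0, -0.7, 0, 0, 0, 2.8, 0, 0, -1.5, 0, 0, 0, 2.8, 0, 0, -3, 0, 0, 0, 2.8, 0, 0, -5, 0, 0, 0, 2.8, 0, 0, -7, 0, 0, 0, 2.8, 0, 0, -9, 0, 0, 0, 2.8, 0, 0, -11, 0, 0, 0, 2.8, 0, 0, -12, 0, 0, 0, 2.8, 0, 0, -12, 0, 0, 0, 2.8, 0, 0, -12, 0, 0, 0, 2.8]
}}

```text
time: 12.1
tool_pos: [0.4303, -0.3596, 0.2148]
tcp_rot: [-179.9, -0.1, 169.6]
contact_force: [-0.1, -0.8, -3.6]
width: 0.0312
finger_force: 50.5
```

```bash
python3 - <<'E'
from h import *
s=state(); print(s["time"],s["tool_pos"].round(4),s["tcp_rot"].round(2),s["contact_force"].round(1),s["moment"].round(2),s["width"],s["joint_pos"].round(1))
W=np.load("topW.npy"); nr=np.hypot(W[...,0]-.6128,W[...,1]+.302)
for a,b,R in((.032,.039,.055),(.049,.056,.03),(.036,.045,.03)):
    m=(nr<R)&(W[...,2]>a)&(W[...,2]<b); 
    if m.sum()>4: print(a,m.sum(),np.round(cv2.minEnclosingCircle((W[m][:,:2]*1000).astype(np.float32)),1) if 0 else cv2.minEnclosingCircle((W[m][:,:2]*1000).astype(np.float32)),np.median(W[m][:,2]))
for z in(.17,): 
    print(goal([.635,-.311,s["tool_pos"][2]],169.5))
d=grab("side"); W=cloud(d); p=s["tool_pos"]; 
for k in(0,1):
    m=(np.abs(W[...,0]-p[0])<.03)&(np.abs(W[...,1]-p[1])<.03)&(W[...,2]<p[2]-.005)
h=np.arange(p[2]-.1,p[2]-.01,.01)
for z in h:
    q=W[m&(np.abs(W[...,2]-z)<.005)]
    if len(q)>3: print(round(z-p[2],3),len(q),q.mean(0).round(4),q.min(0)[:2].round(4),q.max(0)[:2].round(4))
u,v=map(int,proj(d,[p[0],p[1],p[2]])); c=d["frame"][v-70:v+60,u-60:u+60]; cv2.imwrite("pics/s2.png",np.clip(cv2.resize(c,None,fx=4.5,fy=4.5,interpolation=cv2.INTER_CUBIC)*1.5,0,255).astype(np.uint8))
E
```

```text
12.1 [ 0.4303 -0.3596  0.2148] [-1.7990e+02 -1.5000e-01  1.6958e+02] [-0.1 -0.8 -3.6] [ 0.03 -0.    0.02] 0.03123873125006617 [ -43.3   -0.9   78.5   -0.2  102.5 -122.9]
0.032 1094 ((610.852294921875, -302.5321960449219), 44.1408576965332) 0.035192513070641904
0.049 17 ((612.5782470703125, -301.63262939453125), 5.933584213256836) 0.051509994380403275
0.036 245 ((613.000732421875, -302.14202880859375), 29.901782989501953) 0.03735076088302195
(array([-19.26,   8.48,  -0.06]), array([-0.002, -0.003,  0.001]))
-0.08 15 [ 0.4314 -0.3544  0.1365] [ 0.4241 -0.3586] [ 0.4366 -0.349 ]
-0.07 41 [ 0.4305 -0.3536  0.1448] [ 0.421  -0.3608] [ 0.4375 -0.3502]
-0.06 37 [ 0.4306 -0.353   0.1544] [ 0.4219 -0.3614] [ 0.4376 -0.3495]
-0.05 34 [ 0.4316 -0.346   0.1667] [ 0.4166 -0.3519] [ 0.4461 -0.3409]
-0.04 86 [ 0.4329 -0.3454  0.1749] [ 0.4154 -0.3709] [ 0.4469 -0.3416]
-0.03 86 [ 0.4314 -0.3446  0.185 ] [ 0.4162 -0.3496] [ 0.4474 -0.3408]
-0.02 91 [ 0.4325 -0.3457  0.1948] [ 0.4151 -0.3752] [ 0.4472 -0.3411]
```

View pics/s2.png

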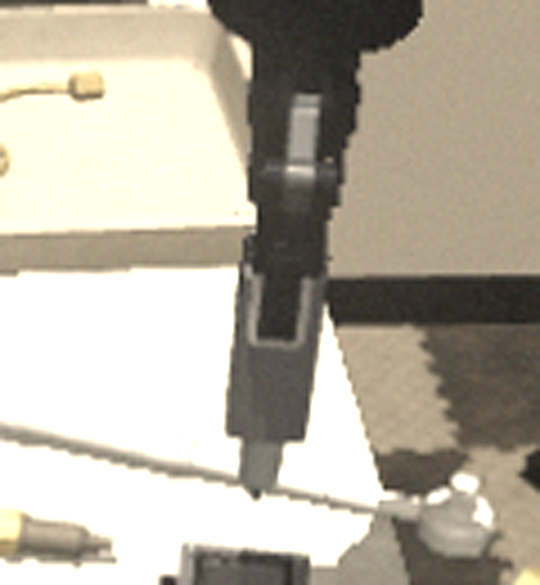

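The side view shows the tester upright and straight in the fingers, with the nose at (258,465) and the dock below it empty. Next I'll move over the spot.

Emit:
{"name": "drive_tool", "arguments": {
  "steps": [-3, 1.3, 0, 0, 0, 0, 2.8, -7, 3, 0, 0, 0, 0, 2.8, -11, 4.8, 0, 0, 0, 0, 2.8, -15, 6.5, 0, 0, 0, 0, 2.8, -18, 7.8, 0, 0, 0, 0, 2.8, -19.3, 8.5, 0, 0, 0, 0, 2.8, -19.3, 8.5, 2, 0, 0, 0, 2.8, -19.3, 8.5, 4, 0, 0, 0, 2.8, -19.3, 8.5, 4, 0, 0, 0, 2.8, -19.3, 8.5, 4, 0, 0, 0, 2.8]
}}

```text
time: 13.15
tool_pos: [0.6349, -0.3108, 0.1731]
tcp_rot: [-179.9, -0.3, 169.6]
contact_force: [-0.9, 0.8, -3.0]
width: 0.0313
finger_force: 50.3
```

```bash
python3 - <<'E'
from h import *
s=state(); print(s["time"],s["tool_pos"].round(4),s["tcp_rot"].round(2),s["contact_force"].round(1),s["moment"].round(2),s["width"],s["joint_pos"].round(1))
print(goal([.6402,-.3108,.14],169.5)); p=s["tool_pos"]
can=np.zeros((600,800,3),np.uint8)
for i,n in enumerate(("side","top")):
    d=grab(n); W=cloud(d); u,v=map(int,proj(d,[.64,-.31,.06])); c=cv2.resize(d["frame"][v-45:v+55,u-33:u+33],None,fx=6,fy=6,interpolation=cv2.INTER_CUBIC); can[:,i*400:i*400+396]=np.clip(c*1.5,0,255).astype(np.uint8); print(n,u-33,v-45)
    if n=="side":
      for z in np.arange(p[2]-.09,p[2]-.03,.01):
        q=W[(np.abs(W[...,0]-p[0])<.03)&(np.abs(W[...,1]-p[1])<.03)&(np.abs(W[...,2]-z)<.005)]
        if len(q)>3: print(round(z-p[2],3),len(q),q.min(0)[:2].round(4),q.max(0)[:2].round(4))
cv2.imwrite("pics/g1.png",can)
E
```

```text
13.15 [ 0.6349 -0.3108  0.1731] [-179.94   -0.29  169.58] [-0.9  0.8 -3. ] [-0.03  0.01  0.02] 0.031250005645284046 [ -28.8   22.2   56.8   -0.2  101.3 -108.4]
(array([-0.54,  0.1 ,  3.3 ]), array([-0.001, -0.005,  0.001]))
side 251 223
-0.08 9 [ 0.6258 -0.3107] [ 0.6364 -0.303 ]
-0.07 41 [ 0.6254 -0.3112] [ 0.6416 -0.3022]
-0.06 31 [ 0.6267 -0.3085] [ 0.641  -0.3008]
-0.05 20 [ 0.6174 -0.3139] [ 0.6502 -0.2949]
-0.04 94 [ 0.617  -0.3175] [ 0.6516 -0.2928]
top 272 171
```

View pics/g1.png

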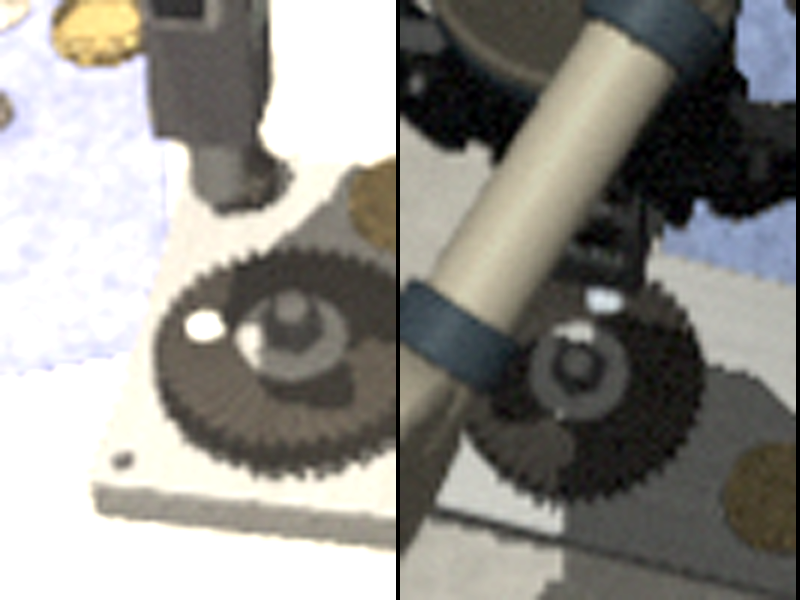

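The side half shows the nose at (238,185) above the gear and the spot at (206,325); the top half shows the spot at (603,298), partly hidden by the arm. I'll correct by 6 mm and lower to just above the face.

Emit:
{"name": "drive_tool", "arguments": {
  "steps": [-0.3, 0.1, 0, 0, 0, 0, 2.8, -0.6, 0.1, 1, 0, 0, 0, 2.8, -0.6, 0.1, 2.4, 0, 0.005, 0, 2.8, -0.6, 0.1, 3.5, 0, 0.005, 0, 2.8, -0.6, 0.1, 3.8, 0, 0.005, 0, 2.8, -0.6, 0.1, 3.8, 0, 0.005, 0, 2.8, -0.6, 0.1, 3.8, 0, 0.005, 0, 2.8]
}}

```text
time: 13.95
tool_pos: [0.6416, -0.3113, 0.1371]
tcp_rot: [-179.9, -0.4, 169.6]
contact_force: [-0.3, -0.0, -2.8]
width: 0.0313
finger_force: 50.4
```

```bash
python3 - <<'E'
from h import *
s=state(); print(s["time"],s["tool_pos"].round(4),s["tcp_rot"].round(2),s["contact_force"].round(1))
print(goal([.6412,-.3108,.12],169.5)); p=s["tool_pos"]
d=grab("side"); u,v=map(int,proj(d,[.64,-.31,.06])); c=cv2.resize(d["frame"][v-30:v+35,u-35:u+35],None,fx=8,fy=8,interpolation=cv2.INTER_CUBIC); print(u-35,v-30)
for P in([.6402,-.3106,.035],[.6402,-.3106,.045],[.6402,-.3106,.055],[.6402,-.3106,.085]): print(P,(np.array(proj(d,P))-[u-35,v-30])*8+4)
cv2.imwrite("pics/g2.png",np.clip(c*1.5,0,255).astype(np.uint8))
E
```

```text
13.95 [ 0.6416 -0.3113  0.1371] [-179.87   -0.37  169.58] [-0.3 -0.  -2.8]
(array([0.04, 0.05, 1.71]), array([-0.002, -0.006,  0.001]))
249 238
[0.6402, -0.3106, 0.035] [291.07283466 318.32560251]
[0.6402, -0.3106, 0.045] [288.70393236 288.3310523 ]
[0.6402, -0.3106, 0.055] [286.30335597 257.88436642]
[0.6402, -0.3106, 0.085] [278.90611801 163.7390818 ]
```

View pics/g2.png

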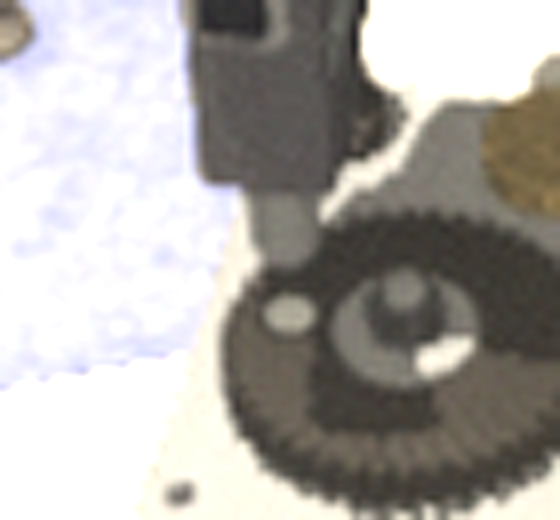

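The nose axis at (287,230) is in line with the spot at (290,313). I'll lower slowly and watch the force.

Emit:
{"name": "drive_tool", "arguments": {
  "steps": [0, 0, 0.3, 0, 0, 0, 2.8, 0, 0, 0.6, 0, -0.005, 0, 2.8, 0, 0, 0.9, 0, -0.005, 0, 2.8, 0, 0, 1, 0, -0.005, 0, 2.8, 0, 0, 1, 0, -0.005, 0, 2.8, 0, 0, 1, 0, -0.005, 0, 2.8]
}}

```text
time: 14.6
tool_pos: [0.6415, -0.3113, 0.1268]
tcp_rot: [-179.9, -0.1, 169.6]
contact_force: [0.4, -0.7, -3.2]
width: 0.0317
finger_force: 50.4
```

Emit:
{"name": "drive_tool", "arguments": {
  "steps": [0, 0, 0.1, 0, 0, 0, 2.8, 0, 0, 0.2, 0, 0, 0, 2.8, 0, 0, 0.2, 0, 0, 0, 2.8, 0, 0, 0.2, 0, 0, 0, 2.8]
}}

```text
time: 15.0
tool_pos: [0.6416, -0.3113, 0.1249]
tcp_rot: [-179.9, -0.1, 169.6]
contact_force: [0.4, 0.5, -4.1]
width: 0.0314
finger_force: 50.5
```

Emit:
{"name": "drive_tool", "arguments": {
  "steps": [0, 0, 0.1, 0, 0, 0, 2.8, 0, 0, 0.2, 0, 0, 0, 2.8, 0, 0, 0.2, 0, 0, 0, 2.8, 0, 0, 0.2, 0, 0, 0, 2.8]
}}

```text
time: 15.4
tool_pos: [0.6416, -0.3113, 0.123]
tcp_rot: [-179.9, -0.1, 169.6]
contact_force: [-0.2, -0.9, -1.2]
width: 0.0309
finger_force: 50.5
```

Emit:
{"name": "drive_tool", "arguments": {
  "steps": [0, 0, 0.1, 0, 0, 0, 2.8, 0, 0, 0.2, 0, 0, 0, 2.8, 0, 0, 0.2, 0, 0, 0, 2.8, 0, 0, 0.2, 0, 0, 0, 2.8]
}}

```text
time: 15.8
tool_pos: [0.6416, -0.3113, 0.121]
tcp_rot: [-179.9, -0.1, 169.6]
contact_force: [0.6, 0.6, -0.9]
width: 0.0316
finger_force: 50.6
```

```bash
python3 - <<'E'
from h import *
F=[];Z=[]
for i in range(10):
    d=viewer.get_image("side"); s=state(); F.append(s["contact_force"]);Z.append(s["tool_pos"])
print(s["time"],np.mean(F,0).round(2),np.std(F,0).round(2),np.mean(Z,0).round(4),s["tcp_rot"].round(2))
cv2.imwrite("side_d.png",d["frame"])
E
```

```text
16.3 [ 0.17  0.08 -1.04] [0.53 0.66 0.5 ] [ 0.6415 -0.3113  0.1209] [-1.7987e+02 -9.0000e-02  1.6958e+02]
```

Emit:
{"name": "drive_tool", "arguments": {
  "steps": [0, 0, 0.1, 0, 0, 0, 2.8, 0, 0, 0.15, 0, 0, 0, 2.8, 0, 0, 0.15, 0, 0, 0, 2.8, 0, 0, 0.15, 0, 0, 0, 2.8, 0, 0, 0.15, 0, 0, 0, 2.8]
}}

```text
time: 16.8
tool_pos: [0.6415, -0.3113, 0.1194]
tcp_rot: [-179.9, -0.1, 169.6]
contact_force: [0.8, 0.6, -0.6]
width: 0.0311
finger_force: 50.7
```

```bash
python3 - <<'E'
from h import *
F=[];Z=[]
for i in range(12):
    d=viewer.get_image("side"); s=state(); F.append(s["contact_force"]);Z.append(s["tool_pos"])
print(s["time"],np.mean(F,0).round(2),np.mean(Z,0).round(4),s["tcp_rot"].round(2))
W=cloud(d)
P=[.6402,-.3106,.035]; u,v=map(int,proj(d,P)); c=cv2.resize(d["frame"][v-40:v+25,u-40:u+40],None,fx=8,fy=8,interpolation=cv2.INTER_CUBIC); print((np.array(proj(d,P))-[u-40,v-40])*8+4)
cv2.imwrite("pics/g3.png",np.clip(c*1.8,0,255).astype(np.uint8))
for z in np.arange(.042,.10,.008):
    q=W[(np.abs(W[...,0]-.64)<.03)&(np.abs(W[...,1]+.311)<.02)&(np.abs(W[...,2]-z)<.004)]
    if len(q)>3: print(round(z,3),len(q),q.min(0)[:2].round(4),q.max(0)[:2].round(4))
E
```

```text
17.4 [ 0.2   0.04 -0.29] [ 0.6415 -0.3113  0.1194] [-1.7987e+02 -9.0000e-02  1.6958e+02]
[331.07283466 326.32560251]
0.042 66 [ 0.6111 -0.3186] [ 0.6528 -0.2915]
0.05 70 [ 0.6109 -0.3106] [ 0.6487 -0.2961]
0.058 21 [ 0.6331 -0.3101] [ 0.648  -0.3031]
0.066 8 [ 0.6346 -0.305 ] [ 0.6456 -0.3013]
0.074 44 [ 0.6231 -0.3215] [ 0.6578 -0.2942]
0.082 68 [ 0.6228 -0.3205] [ 0.6569 -0.2926]
0.09 64 [ 0.6226 -0.323 ] [ 0.6584 -0.2945]
0.098 67 [ 0.6238 -0.3157] [ 0.6578 -0.2935]
```

View pics/g3.png

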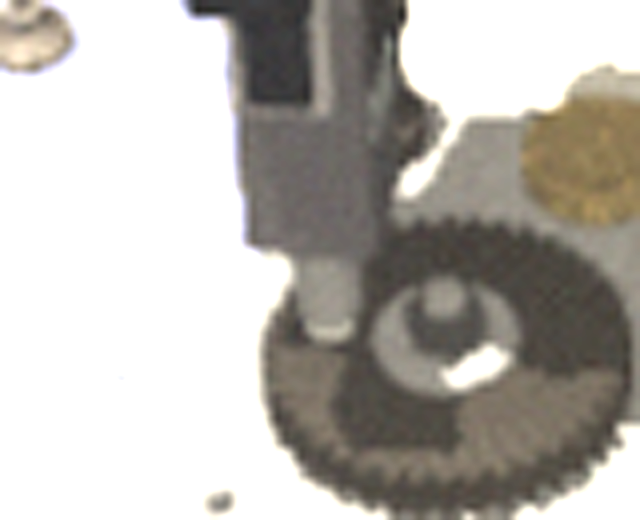

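The nose at (328,325) stands over the spot, whose near rim shows at (328,330). The press is about 2.8 N, which puts the tip about 4.5 mm in. It is level and steady, so I'm handing in.

```bash
python3 -c "
from plant import arm
print(arm.job_done())"
```

```text
the job is handed in; nothing more can be done
None
```

The job is handed in, with no verdict returned yet: the sleeve measured 75° (number 4), and the tester is held square on the bright spot at about 2.8 N, tip sunk roughly 4.5 mm (judged from force).

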